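Clamp the laser head to its mounting plate

ROBOT

A 7-joint arm with a two-finger parallel gripper is mounted at the origin on the work surface. World frame = base frame: x ahead of the robot, y to its left, z up, the work surface at z = 0. Lengths are in m, angles in rad, forces in N, time in s.
With the tool pointing down it reaches from about 0.425 to 0.875 m from the base axis. Payload 4.7 kg.
Tool frame: the origin (TCP) lies midway between the tips of the shut fingers; the grasp point (between the pads) lies ctrl.grasp_offset behind it (ctrl.grasp_offset is the distance from the TCP to the grasp point, in m); z points along the fingers, y is the line along which they close (so a half turn about z gives the same grasp; the last joint's range is limited). The gripper opens to 87 mm and grips with 3 to 60 N. Pads are 19 mm wide; open, the fingers measure 117 mm over their backs; the gripper's body (75 mm by 190 mm) begins 51 mm behind the grasp point.
Start: joints at [1.156, 0.321, -0.07, 1.45, 0.023, 1.371, -0.057], TCP at [0.27, -0.591, 0.223] pointing down, gripper open.
Joint ranges: [-2.86, 2.86], [-0.3, 2.09], [-1.38, 1.24], [0.06, 2.45], [-1.56, 4.7], [0.09, 2.05], [-2.69, 2.69]. Speed limits (rad/s): [2.57, 2.57, 3.14, 3.14, 3.14, 3.14, 3.14].

INTERFACE

Orientations are given as a rotation vector (axis times angle).
In Python, from bench import ctrl gives the robot as it stands. The module is installed in compiled form; this text tells all that it offers.
- The arm moves only by the tool jog_arm, never from a script. Its argument "moves" is one flat list of numbers, 7 for each row, row after row: the shift along the tool's x, y, z in units of 30 cm (1.0 is 30 cm), then the turn, a rotation vector about the tool's x, y, z in units of 60 degrees (1.0 is 60 degrees), then the gripper's target within -1 to 1 (fully open at 1, half-way at 0, shut at -1). In form: [x, y, z, wx, wy, wz, fingers, x, y, z, wx, wy, wz, fingers, ...]. A call has exactly 8 rows; each row is the pose to reach, as a shift and turn from the pose commanded when the call began, along the tool's axes at that moment; what a row does not reach only later rows make up. A row lasts 1/8 s, in which the tool goes at most 62.5 mm and 10.7 degrees, less where a joint would pass 70% of its speed; a pose out of reach is approached as far as the arm can. A call with a number of a shift or a turn outside -1 to 1 is refused whole. A call with a gripper value outside its range is refused whole. The fingers move at their own pace and stop on an object; "newtons" is the grip in N (left out, the last holds). Time passes only in rows, so rows that repeat a pose let the fingers close, or fill a call up. It gives the time, the measured TCP pose, the force, the opening and the grip force at its end, in the units of the state.
- ctrl.get_state(): the state, without advancing time (a new reading comes with each control period).
- ctrl.get_image(name): name is "side" or "top" or "wrist"; returns a dict with "pixels" (400x640x3 uint8, red, green, blue), "fx", "fy", "cx", "cy" (pixels), "dist" ([k1, k2, p1, p2, k3] as OpenCV has them; the pictures are not rectified), "xyz" and "rotation" of the camera in the world; the wrist camera has in their place "tool_from_camera" (4x4, takes a point from camera to tool coordinates, whose origin is the TCP and whose axes are the flange's). Camera axes: x right, y up, looking along -z (the intrinsics and any distortion apply to the point x, -y, -z); pixel columns grow to the right and rows downward; lengths in m; the calibration is good to about 2 mm. A picture is of the moment at which its call begins: read the wrist's pose just before it. There is no depth.
- ctrl.close_job(): hands the job in; it is judged then, once.
The state is a dict: "time": time; "joint_positions": joint angles; "qd": joint speeds; "joint_torque": joint torques, N m; "position": TCP position; "tool_rot": TCP orientation; "ft_force": force on the tool from outside, world axes, zero at the start; "torque": the same for the moment, N m; "grip_width": opening from 0.0 (shut) to 1.0 (fully open); "grip_force": force on a finger pad.
Only numpy, scipy, OpenCV 4.12 (cv2) and the standard library are available. Lean on these libraries where they do the work, as an engineer would, in place of code of your own. Each camera call takes 0.05 s, during which the arm holds its last target. There are 200 camera calls.

TASK

Fix the orange laser head on the mounting plate: set its brass foot flat on the plate and slide it, slot first, between the two guides and under the loose blue hand nut until the slot is fully home on the stud. Then screw the nut down clockwise (seen from above), taking fresh grips as needed, until it stops tight on the foot, and let go. Keep the laser upright, and leave the other things on the bench where they stand.

Things in the scene. Friction and masses are not known exactly. Their poses are not given: they have to be found in the camera images.
- laser: orange laser head with black ends, loose, 0.4 to 0.8 kg, on a brass foot. Origin: foot's underside, below the head's middle; x along the foot towards its slot, z up. Head 88 (x) x 50 mm (y), 8 to 60 mm above the origin. Foot 8 mm thick, 60 mm wide, x = -45 to +146 mm, its slotted front part sticking out past the head. Balance point within 20 mm of the head's middle, towards the slot.
- laser_grip (a point): point in the middle of the laser head, 36 mm above the foot's underside, where it can be gripped across its 50 mm width (along y)
- laser_slot (a point): point on the foot's underside at laser x = 115 mm that lies on the stud's axis when the slot is fully home (stud touching the slot's closed end). The slot is 16 mm wide, from its closed end at laser x = 109 mm to its open mouth at x = 146 mm, flared to 26 mm in the last 10 mm
- plate: dark steel plate fixed to the bench, 12 mm thick, with a white line along it. Origin on the stud's axis at bench level; x is the way the foot slides in, z up. Spans x = -250 to +50, y = -45 to +45 mm. Two guides, 10 mm high, inner faces at y = +/-33 mm, run from x = -20 to +35 mm and flare outwards by about 10 mm each from x = -20 back to -47 mm.
- plate_stud (a point): point on the axis of the steel stud (12 mm diameter, upright, its top 83 mm above the bench) at the plate's top surface, 12 mm above the bench
- nut (a joint): turn of the blue hand nut on the stud, rad: 0 is loosest, it grows clockwise seen from above, and 4.2 is tight against its stop. Starts between 0 and 0.6. The coarse thread lowers the nut 2.6 mm per rad. It turns easily (0.06 N m) and stays where it is left.
- nut_grip (a point): point on the axis of the blue knurled nut (48 mm diameter, 44 mm tall) at the height to grip, 18 mm below the nut's top; it goes down with the nut, from about 62 mm above the bench at joint 0 to 51 mm at 4.2. The stud reaches up to 21 to 32 mm above this point.
- washer: steel washer of 36 mm diameter, sprung, under the nut and carried by it; origin in the middle of its underside. At nut 0 it is 16 mm above the plate (the foot, 8 mm thick, goes under it), it meets the foot at nut = 3.1 rad, and at the nut's stop its spring presses the foot with about 11 N.
- meter: white handheld power meter lying flat, 120 x 65 x 40 mm; loose bystander, origin at its underside or on its axis, not to be disturbed
- lens: black upright lens tube, 52 mm diameter, 66 mm tall; loose bystander, origin at its underside or on its axis, not to be disturbed
- glue: red glue bottle with a white cap, 38 mm diameter, 110 mm tall; loose bystander, origin at its underside or on its axis, not to be disturbed
- carton: small cardboard box, 70 x 90 x 50 mm; loose bystander, origin at its underside or on its axis, not to be disturbed
- driver: screwdriver with a yellow handle, 170 mm long, lying flat; loose bystander, origin at its underside or on its axis, not to be disturbed
- spray: small can, 48 mm diameter, 100 mm tall; loose bystander, origin at its underside or on its axis, not to be disturbed
Mind the look-alikes: they are no part of the job. What is shaped like the laser but green or pink is not meant.

How it is judged:
On the way, in this order (a step that is already met when the one before it is completed fails the run):
1. the laser's foot lies flat on the plate, in line with it, with the slot fully home on the stud (horizontal distance between laser_slot and plate_stud below 0.006 m and z of laser_slot in the frame of plate_stud below 0.002 m and angle between laser's own z axis and vertical below 0.05 rad and angle between the x axis of laser and the x axis of plate, either way round below 0.15 rad), for 0.2 s.
2. the nut is screwed down to its stop and presses the foot (value of joint nut above 4.05 rad and contact force between washer and laser above 5 N), for 0.2 s.
At the end, for the whole second after the job is handed in: Foot flat on the plate (within 2 mm, tilt under 0.05 rad), in line with it within 0.15 rad, slot within 6 mm of fully home on the stud; nut within 0.15 rad of its stop (above 4.05 rad), washer pressing the foot with over 5 N; laser and nut at rest (all of step 1 and all of step 2 and linear speed of laser below 0.01 m/s and velocity of joint nut below 0.05 rad/s); the robot touches nothing.
It fails at once if one of the other things on the bench is moved by more than 30 mm (distance of any of meter, lens, glue, carton, driver, spray from where it was at the start of the episode above 0.03 m).
It fails at once if the laser head is tipped by more than 0.6 rad (angle between laser's own z axis and vertical above 0.6 rad).
It also fails if it takes over 72 s, if anything falls off the work surface, if the arm or the gripper's body presses on something with over 40 N, if the wrist force passes 120 N, or if a joint passes its speed limit or range.

## Working session

There is one attempt and no reset: what is moved stays moved. The work goes in short steps, Python scripts to look and compute and a tool call to move; the robot and the scene stay as the last step left them, time stands still between calls to the robot, and variables do not carry over. Pictures are saved under pics/ and viewed, at most 10 in all, crops included, and the job is handed in when it is done.

Besides the shell and the picture viewer there is one more tool, called after "Emit:" as name(argument=value, ...) on one line, values as JSON. jog_arm: Moves the arm, as the interface text tells. Its arguments: {"type":"object","properties":{"moves":{"type":"array"},"newtons":{"type":"number"}},"required":["moves"]}

```bash
mkdir -p pics; python3 - <<'E'
from bench import ctrl
import cv2,pickle
s=ctrl.get_state()
print({k:s[k] for k in('time','position','tool_rot','ft_force','grip_width')},ctrl.grasp_offset)
for n in('side','top'):
    d=ctrl.get_image(n);pickle.dump(d,open(n+'.pkl','wb'))
    cv2.imwrite(f'pics/{n}0.png',d['pixels'][:,:,::-1]);print(n,{k:d[k] for k in d if k!='pixels'})
E
```

```text
{'time': 0.0, 'position': array([ 0.26996625, -0.59067128,  0.22145374]), 'tool_rot': array([-3.06785763e+00, -6.68047228e-01,  8.03200047e-04]), 'ft_force': array([0.56071039, 0.47111179, 0.13370571]), 'grip_width': 0.9971831060518372} 0.0187
side {'fx': 372.6621575705538, 'fy': 372.6621575705538, 'cx': 319.5283770414269, 'cy': 196.69141740377324, 'dist': array([-0.04891949,  0.        ,  0.        ,  0.        ,  0.        ]), 'xyz': array([0.00295261, 0.6498948 , 1.03619367]), 'rotation': array([ 0.31586854, -0.81616929, -2.30428383])}
top {'fx': 379.17721593662424, 'fy': 379.17721593662424, 'cx': 322.1589502348695, 'cy': 202.21111397177168, 'dist': array([-0.03816824,  0.        ,  0.        ,  0.        ,  0.        ]), 'xyz': array([0.47007201, 0.07806148, 1.06725894]), 'rotation': array([ 0.01992362, -0.02834423, -1.59816268])}
```

View pics/top0.png

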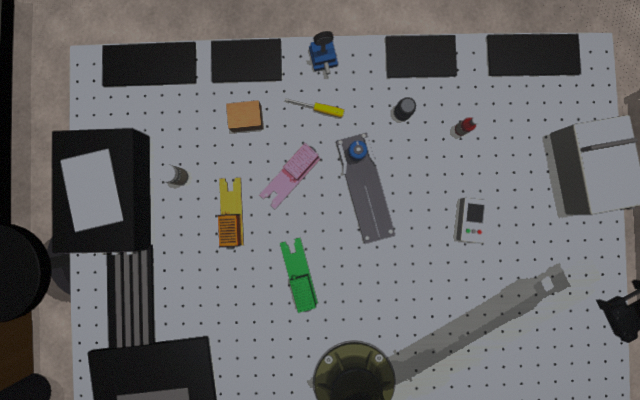

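View pics/side0.png

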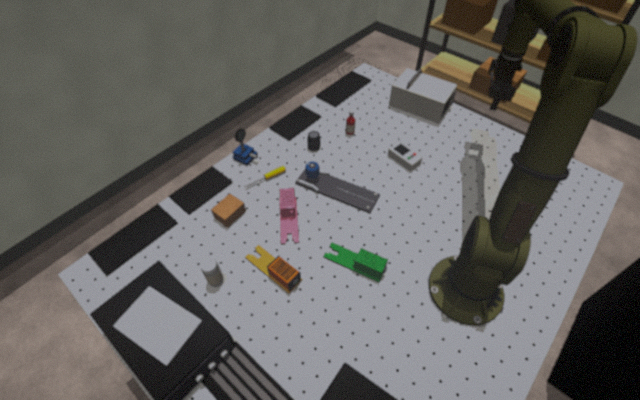

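Top view: the orange head on a brass foot is at (230,230), with its slot prongs up at (230,182). Look-alikes for it are green (300,285) and pink (295,172). The plate stud's blue nut is at (358,150), and the blue clamp at (322,52) is not the nut. I choose the orange laser and the nut at (358,150).

```bash
cat > h.py <<'E'
import numpy as np,cv2,pickle
from scipy.spatial.transform import Rotation as R
def cast(d,uv,z):
    K=np.array([[d['fx'],0,d['cx']],[0,d['fy'],d['cy']],[0,0,1]])
    n=cv2.undistortPoints(np.float64(uv).reshape(-1,1,2),K,d['dist']).reshape(-1,2)
    r=d['rotation'];M=R.from_rotvec(r).as_matrix() if np.size(r)==3 else np.array(r)
    v=np.c_[n[:,0],-n[:,1],-np.ones(len(n))]@M.T
    return d['xyz']+v*((z-d['xyz'][2])/v[:,2])[:,None]
def mask(d,lo,hi,box=None):
    m=cv2.inRange(cv2.cvtColor(d['pixels'],cv2.COLOR_RGB2HSV),lo,hi)
    if box: 
        k=np.zeros_like(m);k[box[1]:box[3],box[0]:box[2]]=255;m&=k
    return m
def big(m):
    c=cv2.findContours(m,cv2.RETR_EXTERNAL,cv2.CHAIN_APPROX_NONE)[0]
    return max(c,key=cv2.contourArea).reshape(-1,2)
E
python3 - <<'E'
from h import *
d=pickle.load(open('top.pkl','rb'));p=d['pixels']
for n,(u,v) in dict(foot=(232,205),head=(230,235),headtop=(230,222),plate=(370,190),nut=(358,150),line=(370,205)).items(): print(n,cv2.cvtColor(p[v:v+1,u:u+1],cv2.COLOR_RGB2HSV)[0,0])
a=cv2.resize(p[170:255,200:265],None,fx=6,fy=6,interpolation=cv2.INTER_CUBIC)
b=cv2.resize(p[125:250,325:405],None,fx=4,fy=4,interpolation=cv2.INTER_CUBIC)
o=np.zeros((510,800,3),np.uint8);o[:510,:390]=a;o[:500,400:720]=b
cv2.imwrite('pics/crop0.png',o[:,:,::-1])
E
```

```text
foot [ 28 174 141]
head [ 17 188 115]
headtop [ 17 166  97]
plate [132  16  81]
nut [107  13 135]
line [115  14 107]
```

View pics/crop0.png

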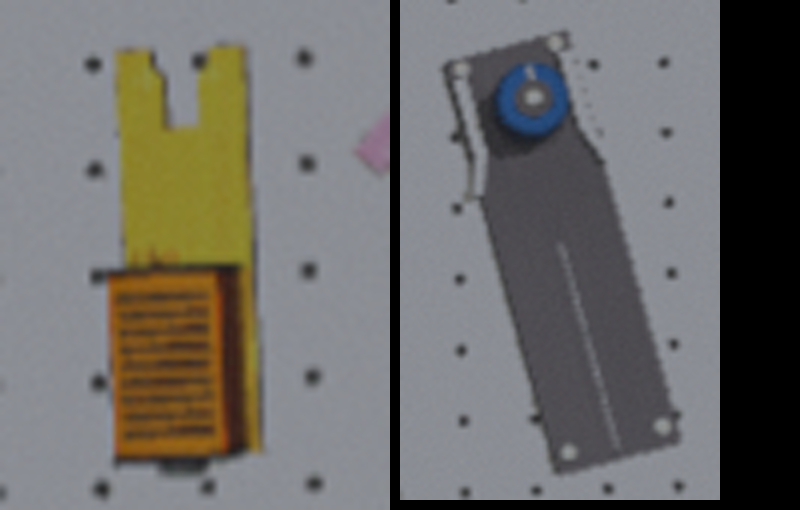

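Left in the crop: orange head with its black ends, brass foot, slot mouth at the top (crop ~(182,60)) and closed end at (182,128). Right: plate with the nut at (532,98), stud tip (534,97), and the white line from (562,243) to (618,448).

```bash
python3 - <<'E'
from h import *
d=pickle.load(open('top.pkl','rb'))
A=lambda c:np.array(c)/6+[200-.4,170-.4]
B=lambda c:(np.array(c)-[400,0])/4+[325-.4,125-.4]
f=lambda n,v:print(n,np.round(v,4).tolist())
foot=cast(d,A([(117,50),(246,45),(262,452)]),.008);f('footFL,FR,BR',foot)
f('width,len',[np.linalg.norm(foot[0]-foot[1]),np.linalg.norm(foot[1]-foot[2])])
sl=cast(d,A([(166,128),(200,128)]),.008);f('slotend',sl)
e=foot[1]-foot[2];ed=foot[0]-foot[1]
f('yaw foot side, front',[np.degrees(np.arctan2(e[1],e[0])),np.degrees(np.arctan2(-ed[0],ed[1]))])
m=mask(d,(8,100,40),(21,255,255),(205,190,262,260));c=big(m)
ht=cast(d,A([(110,285),(217,277),(226,452),(117,457)]),.06);f('headtop',ht);f('ctr',ht.mean(0))
# foot direction via yellow mask left edge rows
m=mask(d,(22,100,60),(36,255,255),(210,170,250,215))
rows=[(v,np.where(m[v])[0]) for v in range(180,212)]
L=np.array([(x[0]-.5,v) for v,x in rows if len(x)]);Rr=np.array([(x[-1]+.5,v) for v,x in rows if len(x)])
for n,P in(('L',L),('R',Rr)):
    w=cast(d,P,.008);k=np.polyfit(w[:,0],w[:,1],1);f('edge'+n,[np.degrees(np.arctan(k[0])),np.polyval(k,.62)])
pl=cast(d,B([(445,65),(567,33),(680,440),(556,474)]),.012);f('plate',pl)
f('plw',[np.linalg.norm(pl[0]-pl[1]),np.linalg.norm(pl[1]-pl[2]),np.linalg.norm(pl[2]-pl[3]),np.linalg.norm(pl[3]-pl[0])])
ux=(pl[0]-pl[3]+pl[1]-pl[2]);ux/=np.linalg.norm(ux);f('plate yaw',np.degrees(np.arctan2(ux[1],ux[0])))
f('origin from plate',pl.mean(0)+ux*.1)
ln=cast(d,B([(562,243),(618,448)]),.012);f('line',ln);q=ln[0]-ln[1];f('line yaw',np.degrees(np.arctan2(q[1],q[0])))
f('stud tip',cast(d,B([(534,97)]),.083))
b=big(mask(d,(100,120,60),(125,255,255),(335,130,385,175)));(c,r)=cv2.minEnclosingCircle(b);f('nut',[*c,r]);f('nuttop',cast(d,[c],.078))
f('side line at stud',ln[1]+q/np.linalg.norm(q)*np.dot(cast(d,B([(534,97)]),.083)[0]-ln[1],q/np.linalg.norm(q)))
s=pickle.load(open('side.pkl','rb'))
b=big(mask(s,(100,120,40),(125,255,255),(300,155,325,185)));c,r=cv2.minEnclosingCircle(b);f('side nut',[*c,r]);f('side nut mid',cast(s,[c],.06))
E
```

```text
footFL,FR,BR [[0.5785, 0.3591, 0.008], [0.5791, 0.2985, 0.008], [0.3893, 0.2951, 0.008]]
width,len [0.0605, 0.1898]
slotend [[0.5413, 0.3368, 0.008], [0.5409, 0.3209, 0.008]]
yaw foot side, front [1.0268, 0.5957]
headtop [[0.4689, 0.3504, 0.06], [0.4711, 0.3027, 0.06], [0.3937, 0.3004, 0.06], [0.3927, 0.3488, 0.06]]
ctr [0.4316, 0.3256, 0.06]
edgeL [1.2007, 0.3601]
edgeR [1.2406, 0.3009]
plate [[0.6732, 0.0289, 0.012], [0.6936, -0.0574, 0.012], [0.4066, -0.1272, 0.012], [0.3855, -0.04, 0.012]]
plw [0.0887, 0.2954, 0.0897, 0.2958]
plate yaw 13.5668
origin from plate [0.6369, -0.0255, 0.012]
line [[0.5461, -0.0491, 0.012], [0.4023, -0.0837, 0.012]]
line yaw 13.5261
stud tip [[0.637, -0.0253, 0.083]]
nut [357.5, 149.5, 9.3006]
nuttop [[0.6361, -0.0242, 0.078]]
side line at stud [0.6374, -0.0272, 0.012]
side nut [311.5, 167.0, 5.8524]
side nut mid [[0.6455, -0.0271, 0.06]]
```

```bash
cat > plan.py <<'E'
from h import *
from bench import ctrl
S=ctrl.get_state();M0=R.from_rotvec(S['tool_rot'])
def down(yaw): # tool x at world yaw (deg), z down
    return R.from_euler('z',yaw,degrees=True)*R.from_euler('x',180,degrees=True)
def to(p,yaw):
    sh=M0.inv().apply(np.array(p)-S['position'])/.3
    rv=(M0.inv()*down(yaw)).as_rotvec()/np.radians(60)
    print(p,yaw,'->',np.round(sh,3).tolist(),np.round(rv,3).tolist())
def st():
    ax=M0.as_matrix()
    print('t',S['time'],'pos',np.round(S['position'],4),'yaw',np.degrees(np.arctan2(ax[1,0],ax[0,0])).round(2),'z',ax[:,2].round(4),'q',np.round(S['joint_positions'],3),'F',np.round(S['ft_force'],2),'w',S['grip_width'],'gf',S['grip_force'])
E
python3 - <<'E'
from plan import *
st()
for p in [(.45,-.5,.25),(.53,-.34,.25),(.62,-.1,.25)]:
    for y in(1.1,): to(p,y)
to((.4325,.326,.017),-178.9)
E
```

```text
t 0.1 pos [ 0.27   -0.5907  0.2216] yaw 24.57 z [-8.0e-04  1.5e-03 -1.0e+00] q [ 1.156  0.322 -0.07   1.452  0.023  1.371 -0.057] F [-0.79  1.07 -0.43] w 1.00055580888196 gf 0.0
(0.45, -0.5, 0.25) 1.1 -> [0.671, -0.026, -0.095] [-0.002, 0.0, 0.391]
(0.53, -0.34, 0.25) 1.1 -> [1.136, -0.4, -0.094] [-0.002, 0.0, 0.391]
(0.62, -0.1, 0.25) 1.1 -> [1.741, -1.003, -0.093] [-0.002, 0.0, 0.391]
(0.4325, 0.326, 0.017) -178.9 -> [1.763, -2.553, 0.686] [-0.001, -0.002, -2.609]
```

Emit:
jog_arm(moves=[0.12,-0.03,-0.02,0,0,-0.1,1,0.28,-0.07,-0.04,0,0,-0.22,1,0.44,-0.11,-0.06,0,0,-0.35,1,0.6,-0.15,-0.08,0,0,-0.48,1,0.74,-0.19,-0.09,0,0,-0.6,1,0.84,-0.21,-0.1,0,0,-0.68,1,0.87,-0.22,-0.1,0,0,-0.7,1,0.87,-0.22,-0.1,0,0,-0.7,1])

```text
time: 1.1
position: [0.4795, -0.4233, 0.2521]
tool_rot: [-2.627, -1.722, 0.002]
ft_force: [-1.1, -0.4, -0.4]
grip_width: 1.0
grip_force: 0.0
```

```bash
python3 - <<'E'
from plan import *
st()
to((.6,-.17,.25),110)
E
```

```text
t 1.1 pos [ 0.4795 -0.4233  0.2521] yaw 66.49 z [-1.2e-03 -2.0e-04 -1.0e+00] q [ 0.915  0.303 -0.296  1.426  0.089  1.426  0.208] F [-1.07 -0.4  -0.39] w 1.0000869994163177 gf 0.0
(0.6, -0.17, 0.25) 110 -> [0.935, 0.032, 0.006] [-0.001, 0.0, -0.725]
```

Emit:
jog_arm(moves=[0.12,0,0,0,0,-0.1,1,0.28,0.01,0,0,0,-0.22,1,0.46,0.01,0,0,0,-0.36,1,0.64,0.02,0,0,0,-0.5,1,0.8,0.03,0,0,0,-0.62,1,0.92,0.03,0,0,0,-0.7,1,0.94,0.03,0,0,0,-0.72,1,0.94,0.03,0,0,0,-0.72,1])

```text
time: 2.1
position: [0.5998, -0.17, 0.2522]
tool_rot: [1.812, 2.566, -0.003]
ft_force: [-0.6, -0.7, -0.3]
grip_width: 1.0
grip_force: 0.0
```

```bash
python3 - <<'E'
from plan import *
st()
to((.565,.12,.22),150)
E
```

```text
t 2.1 pos [ 0.5998 -0.17    0.2522] yaw 109.55 z [-0.001  -0.0015 -1.    ] q [ 0.66   0.295 -0.533  1.462  0.152  1.426  0.465] F [-0.61 -0.66 -0.31] w 1.0001398257204033 gf 0.0
(0.565, 0.12, 0.22) 150 -> [0.95, 0.214, 0.106] [-0.002, 0.001, -0.674]
```

Emit:
jog_arm(moves=[0.12,0.02,0.01,0,0,-0.1,1,0.28,0.06,0.03,0,0,-0.22,1,0.46,0.1,0.05,0,0,-0.36,1,0.64,0.14,0.07,0,0,-0.48,1,0.8,0.18,0.09,0,0,-0.58,1,0.92,0.2,0.1,0,0,-0.66,1,0.95,0.21,0.11,0,0,-0.67,1,0.95,0.21,0.11,0,0,-0.67,1])

```text
time: 3.1
position: [0.5639, 0.1196, 0.2191]
tool_rot: [0.82, 3.033, -0.002]
ft_force: [0.1, -0.8, 0.5]
grip_width: 1.003
grip_force: 0.0
```

```bash
python3 - <<'E'
from plan import *
st()
to((.4325,.326,.14),-178.9)
E
```

```text
t 3.1 pos [0.5639 0.1196 0.2191] yaw 149.74 z [-4.0e-04 -1.5e-03 -1.0e+00] q [ 0.414  0.245 -0.78   1.622  0.177  1.348  0.652] F [ 0.09 -0.79  0.54] w 1.003434477947205 gf 0.0
(0.4325, 0.326, 0.14) -178.9 -> [0.725, 0.374, 0.263] [-0.001, -0.0, -0.523]
```

Emit:
jog_arm(moves=[0.1,0.05,0.03,0,0,-0.07,1,0.23,0.12,0.08,0,0,-0.17,1,0.37,0.19,0.13,0,0,-0.27,1,0.51,0.26,0.18,0,0,-0.37,1,0.63,0.33,0.23,0,0,-0.46,1,0.71,0.36,0.26,0,0,-0.51,1,0.725,0.374,0.263,0,0,-0.523,1,0.725,0.374,0.263,0,0,-0.523,1])

```text
time: 4.1
position: [0.4329, 0.3267, 0.1408]
tool_rot: [-0.032, 3.141, -0.001]
ft_force: [0.9, 0.3, 0.0]
grip_width: 0.996
grip_force: 0.0
```

```bash
python3 - <<'E'
from plan import *
st()
to((.4325,.326,.017),-178.9)
d=ctrl.get_image('wrist');cv2.imwrite('pics/w1.png',d['pixels'][:,:,::-1])
T=d['tool_from_camera'];Mw=M0.as_matrix()
d['xyz']=S['position']+Mw@T[:3,3];d['rotation']=Mw@T[:3,:3];pickle.dump(d,open('w1.pkl','wb'))
E
```

```text
t 4.1 pos [0.4329 0.3267 0.1408] yaw -178.82 z [ 8.e-04 -6.e-04 -1.e+00] q [ 0.16   0.276 -0.974  1.798  0.245  1.196  0.704] F [0.9  0.34 0.01] w 0.9955449064435384 gf 0.0
(0.4325, 0.326, 0.017) -178.9 -> [0.002, -0.002, 0.413] [-0.001, 0.001, 0.001]
```

View pics/w1.png

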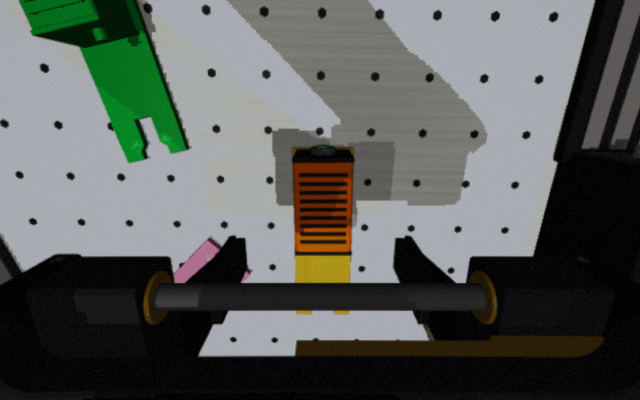

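Wrist view: the orange head (295–352, 150–252) is centred between the finger tips (244 and 396), so the grasp is aligned.

Emit:
jog_arm(moves=[0,0,0.06,0,0,0,1,0,0,0.14,0,0,0,1,0,0,0.22,0,0,0,1,0,0,0.3,0,0,0,1,0,0,0.36,0,0,0,1,0,0,0.4,0,0,0,1,0,0,0.413,0,0,0,1,0,0,0.413,0,0,0,1], newtons=30)

```text
time: 5.15
position: [0.4315, 0.3282, 0.0169]
tool_rot: [-0.037, 3.141, 0.0]
ft_force: [0.1, -0.1, 0.5]
grip_width: 1.001
grip_force: 0.0
```

Emit:
jog_arm(moves=[0,0,0,0,0,0,-0.2,0,0,0,0,0,0,-0.4,0,0,0,0,0,0,-0.6,0,0,0,0,0,0,-1,0,0,0,0,0,0,-1,0,0,0,0,0,0,-1,0,0,0,0,0,0,-1,0,0,0,0,0,0,-1], newtons=30)

```text
time: 6.15
position: [0.4313, 0.3283, 0.0168]
tool_rot: [-0.037, 3.141, 0.001]
ft_force: [0.3, 2.0, 0.8]
grip_width: 0.571
grip_force: 30.0
```

```bash
python3 - <<'E'
from plan import *
st()
to((.4325,.326,.14),-178.9)
to((.55,.10,.14),-173)
E
```

```text
t 6.15 pos [0.4313 0.3283 0.0168] yaw -178.65 z [ 2.e-04  4.e-04 -1.e+00] q [ 0.059  0.44  -0.887  1.908  0.407  0.984  0.581] F [0.31 2.   0.77] w 0.5711766954048269 gf 29.990257043391466
(0.4325, 0.326, 0.14) -178.9 -> [-0.004, -0.008, -0.411] [0.0, 0.0, 0.004]
(0.55, 0.1, 0.14) -173 -> [-0.378, -0.77, -0.411] [0.0, 0.0, -0.094]
```

Emit:
jog_arm(moves=[0,0,-0.06,0,0,0,-1,0,-0.01,-0.18,0,0,0,-1,-0.04,-0.1,-0.31,0,0,-0.01,-1,-0.12,-0.24,-0.4,0,0,-0.03,-1,-0.2,-0.4,-0.41,0,0,-0.05,-1,-0.28,-0.56,-0.41,0,0,-0.07,-1,-0.35,-0.71,-0.41,0,0,-0.09,-1,-0.378,-0.77,-0.41,0,0,-0.094,-1])

```text
time: 7.15
position: [0.5509, 0.0951, 0.1398]
tool_rot: [0.183, -3.135, 0.003]
ft_force: [0.5, -0.1, -3.3]
grip_width: 0.573
grip_force: 30.0
```

```bash
python3 - <<'E'
from plan import *
st()
to((.4387,-.0738,.14),-166.45)
to((.4387,-.0738,.07),-166.45)
E
```

```text
t 7.15 pos [0.5509 0.0951 0.1398] yaw -173.32 z [-8.e-04 -2.e-03 -1.e+00] q [ 0.541  0.296 -0.88   1.761  0.245  1.201  1.279] F [ 0.52 -0.13 -3.27] w 0.5732086187546667 gf 29.991686213761568
(0.4387, -0.0738, 0.14) -166.45 -> [0.437, -0.516, 0.001] [-0.002, -0.001, -0.114]
(0.4387, -0.0738, 0.07) -166.45 -> [0.437, -0.515, 0.234] [-0.002, -0.001, -0.114]
```

Emit:
jog_arm(moves=[0.06,-0.07,0,0,0,-0.02,-1,0.14,-0.17,0,0,0,-0.04,-1,0.23,-0.27,0,0,0,-0.06,-1,0.31,-0.37,0,0,0,-0.08,-1,0.39,-0.46,0,0,0,-0.1,-1,0.43,-0.51,0.06,0,0,-0.114,-1,0.437,-0.515,0.17,0,0,-0.114,-1,0.437,-0.515,0.234,0,0,-0.114,-1])

```text
time: 8.15
position: [0.4372, -0.0689, 0.0685]
tool_rot: [0.379, -3.116, -0.0]
ft_force: [-0.4, 0.0, -4.6]
grip_width: 0.569
grip_force: 30.0
```

```bash
python3 - <<'E'
from plan import *
st()
to((.4387,-.0738,.0295),-166.45)
d=ctrl.get_image('top');pickle.dump(d,open('top2.pkl','wb'))
b=cv2.resize(d['pixels'][125:250,305:425],None,fx=4,fy=4,interpolation=cv2.INTER_CUBIC)
cv2.imwrite('pics/t2.png',b[:,:,::-1])
E
```

```text
t 8.15 pos [ 0.4372 -0.0689  0.0685] yaw -166.14 z [-0.0023 -0.     -1.    ] q [ 0.903  0.072 -0.819  2.096  0.063  1.     1.864] F [-0.43  0.01 -4.63] w 0.5691972980037477 gf 29.991001719608903
(0.4387, -0.0738, 0.0295) -166.45 -> [-0.001, -0.017, 0.13] [0.0, -0.002, 0.005]
```

View pics/t2.png

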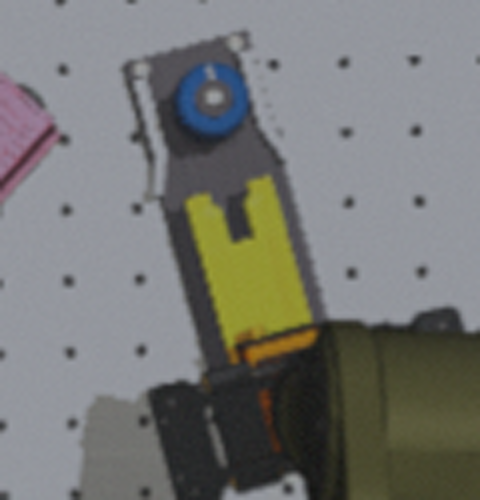

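The slotted brass foot (prongs at (200,200) and (262,182), slot at (237,225)) hangs over the plate, in line with it and just behind the guides. Next I lower it, staying a few mm off the plate.

Emit:
jog_arm(moves=[0,0,0.03,0,0,0,-1,0,0,0.06,0,0,0,-1,0,0,0.09,0,0,0,-1,0,0,0.11,0,0,0,-1,0,0,0.117,0,0,0,-1,0,0,0.117,0,0,0,-1,0,0,0.117,0,0,0,-1,0,0,0.117,0,0,0,-1])

```text
time: 9.2
position: [0.439, -0.0696, 0.0347]
tool_rot: [-0.378, 3.118, -0.001]
ft_force: [-0.7, 0.3, -3.7]
grip_width: 0.571
grip_force: 30.0
```

```bash
python3 - <<'E'
from plan import *
st()
to((.4387,-.0738,.0295),-166.45)
d=ctrl.get_image('top');z=S['position'][2]-.0168+.008
m=mask(d,(22,100,60),(36,255,255),(330,150,400,215));c=big(m)
q=cv2.minAreaRect(c);print(q)
u=np.array([np.cos(np.radians(13.55)),np.sin(np.radians(13.55)),0]);n=np.array([-u[1],u[0],0]);st0=np.array([.637,-.026,0])
w=cast(d,c,z)-st0;X=w@u;Y=w@n
print('X max',np.sort(X)[-6:].round(4))
for lo in np.arange(-.12,-.06,.01):
    k=(X>lo)&(X<lo+.01);print(round(lo,3),Y[k].min().round(4),Y[k].max().round(4),((Y[k].min()+Y[k].max())/2).round(4))
E
```

```text
t 9.2 pos [ 0.439  -0.0696  0.0347] yaw -166.17 z [ 4.e-04 -4.e-04 -1.e+00] q [ 0.88   0.14  -0.812  2.123  0.127  0.926  1.808] F [-0.67  0.34 -3.66] w 0.5711947579396854 gf 29.991466705687344
(0.4387, -0.0738, 0.0295) -166.45 -> [0.004, -0.013, 0.017] [-0.0, 0.0, 0.005]
((365.20623779296875, 190.02224731445312), (37.44003677368164, 22.032615661621094), 74.35774993896484)
X max [-0.0567 -0.0563 -0.0562 -0.0561 -0.0555 -0.0555]
-0.12 -0.0257 0.0338 0.0041
-0.11 -0.0264 0.0331 0.0033
-0.1 -0.0255 0.0341 0.0043
-0.09 -0.0262 0.0334 0.0036
-0.08 -0.0265 0.0343 0.0039
-0.07 -0.026 0.0336 0.0038
```

Emit:
jog_arm(moves=[0,-0.007,0.006,0,0,0.003,-1,0,-0.013,0.012,0,0,0.005,-1,0,-0.013,0.016,0,0,0.005,-1,-0.02,-0.013,0.016,0,0,0.005,-1,-0.06,-0.013,0.016,0,0,0.005,-1,-0.1,-0.013,0.016,0,0,0.005,-1,-0.12,-0.013,0.016,0,0,0.005,-1,-0.12,-0.013,0.016,0,0,0.005,-1])

```text
time: 10.25
position: [0.4752, -0.0642, 0.0296]
tool_rot: [-0.371, 3.12, 0.001]
ft_force: [-0.6, 0.0, -3.7]
grip_width: 0.569
grip_force: 30.0
```

```bash
python3 - <<'E'
from plan import *
st()
to((.5242,-.0532,.0290),-166.45)
d=ctrl.get_image('top');z=.020
m=mask(d,(22,100,60),(36,255,255),(330,130,400,215));c=big(m)
u=np.array([np.cos(np.radians(13.55)),np.sin(np.radians(13.55)),0]);n=np.array([-u[1],u[0],0]);st0=np.array([.637,-.026,0])
w=cast(d,c,z)-st0;X=w@u;Y=w@n
print('X max',np.sort(X)[-6:].round(4))
for lo in np.arange(-.1,-.05,.01):
    k=(X>lo)&(X<lo+.01);print(round(lo,3),Y[k].min().round(4),Y[k].max().round(4),((Y[k].min()+Y[k].max())/2).round(4))
E
```

```text
t 10.25 pos [ 0.4752 -0.0642  0.0296] yaw -166.43 z [-0.e+00  7.e-04 -1.e+00] q [ 0.819  0.238 -0.798  2.048  0.21   0.936  1.717] F [-0.62  0.02 -3.74] w 0.5689540794762615 gf 29.991594571620226
(0.5242, -0.0532, 0.029) -166.45 -> [-0.167, -0.003, 0.002] [0.001, 0.0, 0.0]
X max [-0.0201 -0.0199 -0.0194 -0.0192 -0.0187 -0.018 ]
-0.1 -0.0303 0.0296 -0.0004
-0.09 -0.0299 0.0301 0.0001
-0.08 -0.0301 0.0298 -0.0002
-0.07 -0.0304 0.0296 -0.0004
-0.06 -0.0307 0.0301 -0.0003
```

Emit:
jog_arm(moves=[-0.02,0,0.001,0,0,0,-1,-0.05,0,0.001,0,0,0,-1,-0.08,0,0.001,0,0,0,-1,-0.11,0,0.001,0,0,0,-1,-0.135,0,0.001,0,0,0,-1,-0.15,0,0.001,0,0,0,-1,-0.16,0,0.001,0,0,0,-1,-0.165,0,0.001,0,0,0,-1])

```text
time: 11.3
position: [0.5228, -0.0531, 0.0293]
tool_rot: [0.37, -3.119, 0.0]
ft_force: [-0.0, 0.2, -4.3]
grip_width: 0.572
grip_force: 30.0
```

```bash
python3 - <<'E'
from plan import *
st()
to((.5242,-.0532,.0285),-166.45)
E
```

```text
t 11.3 pos [ 0.5228 -0.0531  0.0293] yaw -166.47 z [-2.e-04 -1.e-04 -1.e+00] q [ 0.734  0.342 -0.775  1.942  0.288  0.971  1.631] F [-0.03  0.17 -4.32] w 0.5715907632285462 gf 29.991440400481224
(0.5242, -0.0532, 0.0285) -166.45 -> [-0.004, -0.001, 0.003] [-0.0, -0.0, -0.0]
```

Emit:
jog_arm(moves=[-0.003,0,0.001,0,0,0,-1,-0.006,0,0.002,0,0,0,-1,-0.009,0,0.003,0,0,0,-1,-0.012,0,0.003,0,0,0,-1,-0.012,0,0.003,0,0,0,-1,-0.012,0,0.003,0,0,0,-1,-0.012,0,0.003,0,0,0,-1,-0.012,0,0.003,0,0,0,-1])

```text
time: 12.3
position: [0.5239, -0.053, 0.0288]
tool_rot: [0.369, -3.114, 0.002]
ft_force: [-9.7, -1.7, 7.6]
grip_width: 0.571
grip_force: 30.0
```

```bash
python3 - <<'E'
from plan import *
st()
E
```

```text
t 12.3 pos [ 0.5239 -0.053   0.0288] yaw -166.49 z [-0.0053 -0.0019 -1.    ] q [ 0.728  0.348 -0.772  1.935  0.293  0.978  1.625] F [-9.73 -1.75  7.57] w 0.5713054420393445 gf 30.000008228234947
```

Emit:
jog_arm(moves=[0,0,0,0,0,0,0.3,0,0,0,0,0,0,0.6,0,0,0,0,0,0,0.7,0,0,0,0,0,0,0.7,0,0,-0.06,0,0,0,0.7,0,0,-0.18,0,0,0,0.7,0,0,-0.3,0,0,0,0.7,0,0,-0.34,0,0,0,0.7], newtons=20)

```text
time: 13.3
position: [0.5281, -0.0522, 0.1337]
tool_rot: [-0.37, 3.115, -0.003]
ft_force: [0.2, 0.5, 0.1]
grip_width: 0.848
grip_force: 0.0
```

```bash
python3 - <<'E'
from plan import *
st()
to((.637,-.026,.13),-130)
d=ctrl.get_image('top');z=.020
m=mask(d,(22,100,60),(36,255,255),(330,130,400,215));c=big(m)
u=np.array([np.cos(np.radians(13.55)),np.sin(np.radians(13.55)),0]);n=np.array([-u[1],u[0],0]);st0=np.array([.637,-.026,0])
w=cast(d,c,z)-st0;X=w@u;Y=w@n
print('X max',np.sort(X)[-6:].round(4))
for lo in np.arange(-.07,.03,.01):
    k=(X>lo)&(X<lo+.01)
    if k.any():print(round(lo,3),Y[k].min().round(4),Y[k].max().round(4))
E
```

```text
t 13.3 pos [ 0.5281 -0.0522  0.1337] yaw -166.46 z [ 0.0049 -0.0016 -1.    ] q [ 0.797  0.209 -0.825  1.84   0.168  1.159  1.723] F [0.23 0.49 0.1 ] w 0.8475373942677734 gf 0.0
(0.637, -0.026, 0.13) -130 -> [-0.373, -0.0, 0.014] [-0.004, 0.003, -0.608]
X max [-0.0153 -0.0147 -0.0133 -0.0113 -0.0106 -0.0086]
-0.07 -0.0292 0.0254
-0.06 -0.0273 0.0293
-0.05 -0.029 0.0291
-0.04 -0.0312 0.0295
-0.03 -0.0308 0.0281
-0.02 -0.0303 -0.0147
-0.01 -0.0291 -0.0291
```

Emit:
jog_arm(moves=[-0.05,0,0,0,0,-0.08,0.7,-0.12,0,0,0,0,-0.2,0.7,-0.2,0,0,0,0,-0.32,0.7,-0.28,0,0,0,0,-0.44,0.7,-0.34,0,0.01,0,0,-0.54,0.7,-0.373,0,0.014,0,0,-0.6,0.7,-0.373,0,0.014,-0.004,0.003,-0.608,0.7,-0.373,0,0.014,-0.004,0.003,-0.608,0.7])

```text
time: 14.35
position: [0.6344, -0.0263, 0.1256]
tool_rot: [1.324, -2.843, -0.007]
ft_force: [0.4, 0.5, 0.7]
grip_width: 0.847
grip_force: 0.0
```

```bash
python3 - <<'E'
from plan import *
st()
to((.637,-.026,.043),-130)
d=ctrl.get_image('wrist');cv2.imwrite('pics/w2.png',d['pixels'][:,:,::-1])
E
```

```text
t 14.35 pos [ 0.6344 -0.0263  0.1256] yaw -130.05 z [-0.0063  0.0019 -1.    ] q [ 0.664  0.5   -0.874  1.58   0.394  1.255  2.166] F [0.41 0.54 0.7 ] w 0.8465736894870836 gf 0.0
(0.637, -0.026, 0.043) -130 -> [-0.007, -0.008, 0.275] [0.006, -0.002, -0.001]
```

View pics/w2.png

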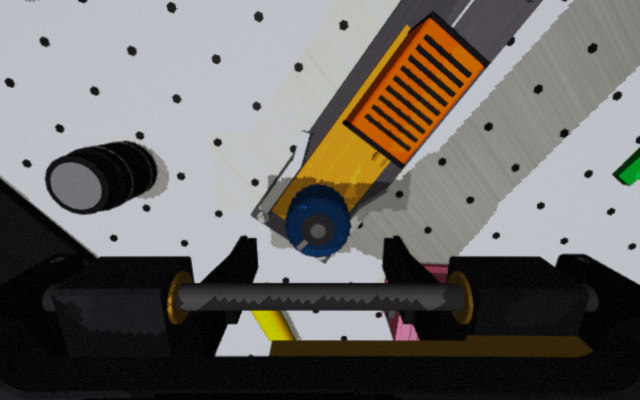

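Wrist view: the laser sits upright on the plate with its slot under the nut. The nut (318,222) is centred between the finger tips (250 and 390), and the lens tube at (100,175) is clear.

Emit:
jog_arm(moves=[-0.007,-0.008,0.04,0.006,-0.002,0,0.7,-0.007,-0.008,0.1,0.006,-0.002,0,0.7,-0.007,-0.008,0.16,0.006,-0.002,0,0.7,-0.007,-0.008,0.21,0.006,-0.002,0,0.7,-0.007,-0.008,0.25,0.006,-0.002,0,0.7,-0.007,-0.008,0.27,0.006,-0.002,0,0.7,-0.007,-0.008,0.275,0.006,-0.002,0,0.7,-0.007,-0.008,0.275,0.006,-0.002,0,0.7])

```text
time: 15.4
position: [0.6383, -0.0259, 0.0441]
tool_rot: [-1.327, 2.846, -0.002]
ft_force: [-0.3, 0.9, 0.0]
grip_width: 0.851
grip_force: 0.0
```

Emit:
jog_arm(moves=[0,0,0,0,0,0,0.4,0,0,0,0,0,0,0.2,0,0,0,0,0,0,0.1,0,0,0,0,0,0,0,0,0,0,0,0,0,-0.5,0,0,0,0,0,0,-0.5,0,0,0,0,0,0,-0.5,0,0,0,0,0,0,-0.5])

```text
time: 16.4
position: [0.6373, -0.0253, 0.0438]
tool_rot: [1.328, -2.847, 0.0]
ft_force: [-4.8, 2.0, 4.6]
grip_width: 0.549
grip_force: 20.0
```

```bash
python3 - <<'E'
from plan import *
st()
to((.637,-.026,.043),-190)
E
```

```text
t 16.4 pos [ 0.6373 -0.0253  0.0438] yaw -129.97 z [ 1.e-04 -1.e-04 -1.e+00] q [ 0.627  0.581 -0.828  1.65   0.466  1.119  2.117] F [-4.75  2.01  4.58] w 0.5491143368020047 gf 20.00003578956239
(0.637, -0.026, 0.043) -190 -> [0.002, -0.001, 0.003] [-0.0, 0.0, 1.001]
```

Emit:
jog_arm(moves=[0,0,0.001,0,0,0.1,-0.5,0,0,0.002,0,0,0.24,-0.5,0,0,0.004,0,0,0.38,-0.5,0,0,0.005,0,0,0.52,-0.5,0,0,0.006,0,0,0.66,-0.5,0,0,0.007,0,0,0.8,-0.5,0,0,0.009,0,0,0.92,-0.5,0,0,0.009,0,0,1.0,-0.5])

```text
time: 17.4
position: [0.6364, -0.0231, 0.041]
tool_rot: [-0.275, -3.128, -0.003]
ft_force: [-6.6, 5.2, 4.4]
grip_width: 0.542
grip_force: 20.0
```

```bash
python3 - <<'E'
from plan import *
st();print(S['torque'])
E
```

```text
t 17.4 pos [ 0.6364 -0.0231  0.041 ] yaw 169.96 z [-0.0015  0.0019 -1.    ] q [ 0.481  0.516 -0.622  1.657  0.331  1.077  1.157] F [-6.57  5.2   4.41] w 0.5418105923030875 gf 19.997202653903514
[1.30277467 1.30861423 0.03373965]
```

Emit:
jog_arm(moves=[0.004,0.003,0.001,0,0,0.1,-0.5,0.004,0.003,0.002,0,0,0.24,-0.5,0.004,0.003,0.004,0,0,0.38,-0.5,0.004,0.003,0.005,0,0,0.52,-0.5,0.004,0.003,0.006,0,0,0.66,-0.5,0.004,0.003,0.007,0,0,0.8,-0.5,0.004,0.003,0.009,0,0,0.92,-0.5,0.004,0.003,0.009,0,0,1.0,-0.5])

```text
time: 18.4
position: [0.6379, -0.0212, 0.0384]
tool_rot: [1.801, 2.572, 0.007]
ft_force: [0.6, 6.2, -2.0]
grip_width: 0.547
grip_force: 20.0
```

```bash
python3 - <<'E'
from plan import *
st();print(S['torque'])
E
```

```text
t 18.4 pos [ 0.6379 -0.0212  0.0384] yaw 110.0 z [ 0.0039  0.0031 -1.    ] q [ 0.329  0.475 -0.424  1.666  0.216  1.043  0.187] F [ 0.58  6.22 -2.  ] w 0.5469654937622488 gf 20.004533232422546
[ 1.39623577 -0.09205289  0.04736282]
```

Emit:
jog_arm(moves=[0,0,0,0,0,0,0.2,0,0,0,0,0,0,0.5,0,0,0,0,0,0,0.5,0,0,0,0,0,0,0.5,0,0,0,0,0,0,0.5,0,0,0,0,0,0,0.5,0,0,0,0,0,0,0.5,0,0,0,0,0,0,0.5])

```text
time: 19.4
position: [0.6369, -0.0248, 0.0383]
tool_rot: [1.801, 2.572, 0.0]
ft_force: [0.2, -0.4, 0.6]
grip_width: 0.749
grip_force: 0.0
```

```bash
python3 - <<'E'
from plan import *
st();print(S['torque'])
to((.637,-.0245,.0378),109.9)
d=ctrl.get_image('wrist');cv2.imwrite('pics/w3.png',d['pixels'][:,:,::-1])
E
```

```text
t 19.4 pos [ 0.6369 -0.0248  0.0383] yaw 110.01 z [ 1.4e-03 -6.0e-04 -1.0e+00] q [ 0.331  0.475 -0.422  1.667  0.219  1.046  0.19 ] F [ 0.18 -0.4   0.59] w 0.7492009815650092 gf 0.0
[ 0.03517676 -0.08869042 -0.05915796]
(0.637, -0.0245, 0.0378) 109.9 -> [0.001, 0.001, 0.002] [0.001, 0.001, 0.002]
```

View pics/w3.png

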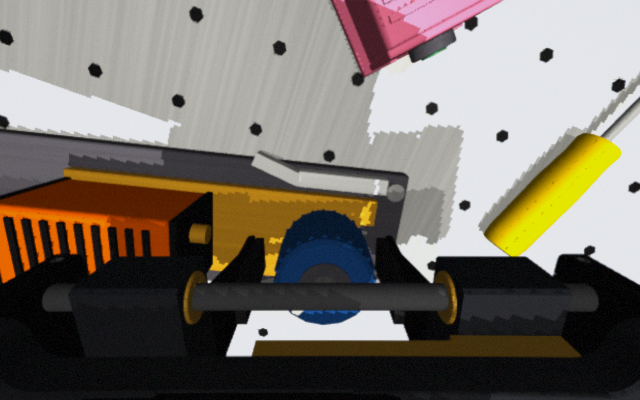

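The gripped points at 0, −60° and −120° lie on a 2.4 mm circle around (0.6388, −0.0234). I'll take the fresh grip there.

```bash
python3 - <<'E'
from plan import *
to((.6386,-.0236,.0380),110)
E
```

```text
(0.6386, -0.0236, 0.038) 110 -> [0.002, 0.007, 0.001] [0.001, 0.001, 0.0]
```

Emit:
jog_arm(moves=[0.002,0.007,0.001,0,0,0,0.5,0.002,0.007,0.001,0,0,0,0.5,0.002,0.007,0.001,0,0,0,0.3,0.002,0.007,0.001,0,0,0,0.1,0.002,0.007,0.001,0,0,0,0,0.002,0.007,0.001,0,0,0,-0.5,0.002,0.007,0.001,0,0,0,-0.5,0.002,0.007,0.001,0,0,0,-0.5])

```text
time: 20.45
position: [0.6388, -0.0235, 0.038]
tool_rot: [1.801, 2.572, 0.001]
ft_force: [0.4, 0.3, -0.6]
grip_width: 0.546
grip_force: 20.0
```

Emit:
jog_arm(moves=[0,0,0.001,0,0,0.1,-0.5,0,0,0.002,0,0,0.24,-0.5,0,0,0.004,0,0,0.38,-0.5,0,0,0.005,0,0,0.52,-0.5,0,0,0.006,0,0,0.66,-0.5,0,0,0.007,0,0,0.8,-0.5,0,0,0.009,0,0,0.92,-0.5,0,0,0.009,0,0,1.0,-0.5])

```text
time: 21.45
position: [0.6387, -0.0235, 0.0354]
tool_rot: [2.848, 1.323, 0.002]
ft_force: [1.5, -0.3, -1.1]
grip_width: 0.545
grip_force: 20.0
```

```bash
python3 - <<'E'
from plan import *
st();print(S['torque'])
E
```

```text
t 21.45 pos [ 0.6387 -0.0235  0.0354] yaw 49.85 z [ 1.4e-03 -8.0e-04 -1.0e+00] q [ 0.176  0.456 -0.228  1.67   0.117  1.028 -0.79 ] F [ 1.5  -0.29 -1.12] w 0.544949764474935 gf 19.99868347425945
[-0.01739565 -0.22214008  0.10255323]
```

Emit:
jog_arm(moves=[0,0,0.001,0,0,0.1,-0.5,0,0,0.002,0,0,0.24,-0.5,0,0,0.004,0,0,0.38,-0.5,0,0,0.005,0,0,0.52,-0.5,0,0,0.006,0,0,0.66,-0.5,0,0,0.007,0,0,0.8,-0.5,0,0,0.009,0,0,0.92,-0.5,0,0,0.009,0,0,1.0,-0.5])

```text
time: 22.45
position: [0.6388, -0.0234, 0.033]
tool_rot: [3.128, -0.274, 0.003]
ft_force: [0.1, 0.3, 2.3]
grip_width: 0.544
grip_force: 20.0
```

```bash
python3 - <<'E'
from plan import *
st();print(S['torque'])
E
```

```text
t 22.45 pos [ 0.6388 -0.0234  0.033 ] yaw -10.03 z [ 0.0016 -0.0013 -1.    ] q [ 0.025  0.447 -0.038  1.678  0.021  1.016 -1.766] F [0.1  0.29 2.32] w 0.5435077321387226 gf 20.020857221097685
[0.02990572 0.04167731 0.64071332]
```

Moment about z jumped to 0.64 N·m, so the stop is probably reached. I'll wind a little further to confirm.

Emit:
jog_arm(moves=[0,0,0,0,0,0.03,-0.5,0,0,0,0,0,0.06,-0.5,0,0,0,0,0,0.1,-0.5,0,0,0,0,0,0.13,-0.5,0,0,0,0,0,0.16,-0.5,0,0,0,0,0,0.2,-0.5,0,0,0,0,0,0.2,-0.5,0,0,0,0,0,0.2,-0.5])

```text
time: 23.45
position: [0.6387, -0.0234, 0.033]
tool_rot: [-3.084, 0.599, -0.002]
ft_force: [-1.2, -0.2, 5.3]
grip_width: 0.55
grip_force: 20.0
```

```bash
python3 - <<'E'
from plan import *
st();print(S['torque'])
E
```

```text
t 23.45 pos [ 0.6387 -0.0234  0.033 ] yaw -21.99 z [ 1.4e-03 -3.0e-04 -1.0e+00] q [-5.000e-03  4.460e-01 -0.000e+00  1.679e+00  1.000e-03  1.015e+00
 -1.960e+00] F [-1.21 -0.2   5.25] w 0.5501603809428746 gf 19.99992299010046
[0.11164323 0.13395783 0.50407569]
```

Emit:
jog_arm(moves=[0,0,0,0,0,0,0.2,0,0,0,0,0,0,0.5,0,0,0,0,0,0,0.5,0,0,0,0,0,0,0.5,0,0,-0.05,0,0,0,0.5,0,0,-0.18,0,0,0,0.5,0,0,-0.34,0,0,0,0.5,0,0,-0.4,0,0,0,0.5])

```text
time: 24.45
position: [0.6407, -0.0235, 0.1575]
tool_rot: [-3.083, 0.599, -0.013]
ft_force: [-0.5, -0.7, -0.3]
grip_width: 0.75
grip_force: 0.0
```

Emit:
jog_arm(moves=[-0.1,0.1,-0.1,0,0,0,0.5,-0.2,0.2,-0.2,0,0,0,0.5,-0.3,0.4,-0.2,0,0,0,0.5,-0.3,0.55,-0.2,0,0,0,0.5,-0.3,0.6,-0.2,0,0,0,0.5,-0.3,0.6,-0.2,0,0,0,0.5,-0.3,0.6,-0.2,0,0,0,0.5,-0.3,0.6,-0.2,0,0,0,0.5])

```text
time: 25.45
position: [0.4882, -0.1549, 0.2122]
tool_rot: [3.085, -0.595, 0.001]
ft_force: [-0.6, 0.5, -1.3]
grip_width: 0.751
grip_force: 0.0
```

```bash
python3 - <<'E'
from plan import *
st()
d=ctrl.get_image('top');s=ctrl.get_image('side')
m=mask(d,(22,100,60),(36,255,255),(330,120,400,215));c=np.argwhere(m)[:,::-1]
u=np.array([np.cos(np.radians(13.55)),np.sin(np.radians(13.55)),0]);n=np.array([-u[1],u[0],0]);st0=np.array([.637,-.026,0])
w=cast(d,c,.02)-st0;X=w@u;Y=w@n
print('X max (expect .031)',np.sort(X)[-6:].round(4))
for lo in np.arange(-.06,-.02,.01):
    k=(X>lo)&(X<lo+.01);print(Y[k].min().round(4),Y[k].max().round(4))
a=cv2.resize(d['pixels'][125:250,325:405],None,fx=4,fy=4,interpolation=cv2.INTER_CUBIC)
b=cv2.resize(s['pixels'][140:230,280:395],None,fx=4,fy=4,interpolation=cv2.INTER_CUBIC)
o=np.zeros((500,790,3),np.uint8);o[:500,:320]=a;o[:360,325:785]=b
cv2.imwrite('pics/fin.png',o[:,:,::-1])
E
```

```text
t 25.45 pos [ 0.4882 -0.1549  0.2122] yaw -21.82 z [ 8.e-04 -2.e-04 -1.e+00] q [ 0.153  0.032  0.105  1.807 -0.004  1.301 -1.693] F [-0.6   0.55 -1.29] w 0.7512493272558498 gf 0.0
X max (expect .031) [0.0293 0.0295 0.0301 0.0301 0.0308 0.0308]
-0.0307 0.0293
-0.031 0.0291
-0.0312 0.0295
-0.0308 0.0293
```

View pics/fin.png

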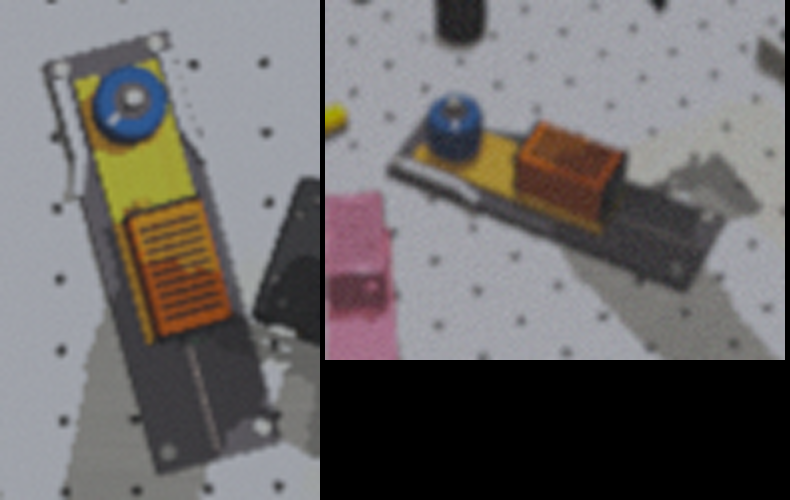

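The final view shows the foot's front edge at plate x = 31 mm, which is the fully-home value, and centred to within 1 mm. The nut's white mark went from the top to the lower left at (112,118), about 234° clockwise, which fits it being at the stop. The gripper is clear.

```bash
python3 -c "
from bench import ctrl
print(ctrl.close_job())"
```

```text
the job is handed in; nothing more can be done
None
```

I set the laser's foot flat on the plate, slid it home on the stud, and screwed the nut down until it would turn no further. I then moved the gripper clear and handed the job in at about 25.5 s; the system gave no verdict.

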